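Tap the clamping wedge home with the mallet

TASK

The wooden wedge lies loose in the slot between the cleat and the board on the clamping jig. Take the wooden mallet by its handle and drive the wedge in by its thick end with a few separate slow, light taps until it holds the board tight against the fence and a further tap no longer moves it; move the wedge with the mallet only, and do not hit or press it hard. Then lay the mallet gently back down on the rubber mat, and leave the jar, the tape measure and the sanding block where they are.

Things in the scene. Friction and masses are not known exactly. Their poses are not given: they have to be found in the camera images.
- jig: Clamping jig: white-faced base plate 12 mm thick, screwed to the bench. Origin on the bench top; x across the slot, y along the slot (the way the wedge is driven), z up. The plate runs from x -105 to +130 and y -100 to +185 mm. An end stop for the board stands at y = +150 mm (x +20 to +90 mm), 24 mm high on the plate
- fence: Straight hardwood fence on the jig, 40 (x) x 275 (y) x 30 mm (z), along its +x side, lined with 8 mm of firm grey foam rubber whose face, at x = +85 mm in the jig's frame, gives about 1 mm for each 25 N; origin at the centre of its underside, on the base plate
- slot_mouth (a point): Mouth of the slot, at x 0, y -100, z +25 mm in the jig's frame. The slot lies between the board and the cleat, a 200 x 46 x 26 mm batten at -x whose inner face slopes 1 in 7: the slot narrows towards +y. The cleat was bolted by eye, up to 3 mm either way across the slot, not reported: the wedge's thick end may stop anywhere from y -125 to -60 mm
- board: Pine board to be clamped, 70 (x) x 240 (y) x 25 mm (z), lying loose on the jig's plate along the fence, up to 2 mm away from it; origin at the centre of its underside
- wedge: Hardwood wedge on the plate in the slot, thin end in. 200 mm long (its y), 26 thick (z), 42.6 mm wide at the thick end (y = -100), which sticks out past the plate, 14 at the thin end (y = +100); straight side (x = +14 mm) to the board, sloping side to the cleat. Origin at mid length on its underside. Slides freely at first (about 1 N), then jams within some 5 mm; friction holds it after taps of about 12 N
- wedge_butt (a point): Centre of the wedge's thick end face, the face to tap (42.6 mm wide, 26 mm high; this point lies 25 mm above the bench). Taps at about 50 mm/s that stop at 8 to 15 N are right; over 45 N bruises the wood. Keep the mallet's underside above the plate's top (12 mm), since the thick end may come in over the plate
- mallet: Wooden mallet on its side on the mat, 0.3 kg. Head 46 (x) x 100 (y, striking direction) x 36 mm (z), flat striking faces at y = +50 and -50. Handle runs to -x, 28 x 28 mm in section to x = -188, then a flared end 34 x 36 mm to x = -218. Origin on the underside below the middle of the head; the axes of handle and head lie 18 mm above the underside
- mallet_grip (a point): Point on the axis of the mallet's handle 45 mm from the middle of the head (22 mm from the head's side), a good place to grip across the handle (28 mm wide)
- mallet_face (a point): Centre of the mallet's striking face on its +y side
- mat: Black rubber mat, 320 (x) x 190 (y) x 3 mm, fixed on the bench; origin at the centre of its underside. The mallet starts on it and must end with its head lying on it
- jar: Jar of 68 mm across, 85 mm high: leave alone
- tape: Grey tape measure 70 x 42 x 64 mm: leave alone
- sander: Cork sanding block 112 x 62 x 30 mm: leave alone
Things that resemble listed ones, but are neither listed nor needed, are in the scene too. Leave any grey look-alike of the board alone.

How it is judged:
By the outcome, as a careful person would: the job done as asked, in the order asked, and still so for the second after the job is handed in, with the robot touching nothing.
It also fails if it takes over 48 s, if anything falls off the work surface, if the arm or the gripper's body presses on something with over 40 N, if the wrist force passes 120 N, or if a joint passes its speed limit or range.

ROBOT

A 6-joint arm with a two-finger parallel gripper is mounted at the origin on the work surface. World frame = base frame: x ahead of the robot, y to its left, z up, the work surface at z = 0. Lengths are in mm, angles in rad, forces in N, time in s.
With the tool pointing down it reaches from about 325 to 875 mm from the base axis. Payload 4.4 kg.
Tool frame: the origin (TCP) lies on the centre line of the jaws, within the pads' length; the fingertips stand ahead of it and the grasp point (between the pads) lies 6 mm ahead of it (ctrl.tcp_to_tips is the z of the fingertips in the tool frame, in mm); z points along the fingers, y is the direction in which the jaws open and shut (so a half turn about z gives the same grasp; the last joint's range is limited). The gripper opens to 85 mm and grips with 20 to 120 N. Pads are 22 mm wide; open, the fingers measure 114 mm over their backs; the gripper's body (76 mm by 85 mm) begins 54 mm behind the grasp point. The pads swing forward as they close: fully open they stand 13 mm farther back than shut.
Start: joints at [1.016, 0.207, 1.542, -0, 1.393, -0.15], TCP at [226.465, 528.527, 256.282] pointing down, gripper open.
Joint ranges: [-2.73, 2.73], [-0.86, 2.22], [0.23, 2.46], [-1.11, 4.25], [0.08, 2.63], [-2.82, 2.82]. Speed limits (rad/s): [2.79, 2.79, 3.14, 3.14, 3.14, 3.14].

INTERFACE

Orientations are given as a 3x3 rotation matrix whose columns are the frame's x, y, z axes.
In Python, from plant import ctrl, sensors, optics gives the robot as it stands. Calls block until the motion is done:
- ctrl.move_ptp(position, orientation): joint-space move of the TCP to a pose.
- ctrl.move_l(position, rot=None, vel=150, threshold=None): straight line of the TCP; rot=None keeps the orientation; vel is the mean speed in mm/s. With threshold (N) it stops when the force on the tool has changed by that much, and returns True; else False.
- ctrl.set_joints(angles): joint-space move.
- ctrl.gripper_to(opening, force=None): finger opening in mm; force is the grip in N (None keeps the last); returns when the fingers have stopped.
- ctrl.hold(seconds).
- ctrl.solve_ik(position, orientation): joint angles nearest the present ones, or None.
- sensors.read_state(): the state.
- optics.grab_frame(name): name is "scene" or "top" or "wrist"; returns (picture, depth): 480x640x3 uint8, red, green, blue; 480x640 float32, mm along the optical axis (not along the pixel's ray), 0 where there is no reading.
- optics.camera_params(name): a dict with "mtx" (3x3 intrinsics, pixels), "k1" (the pictures are not rectified: a ray, as slopes to the right and down, at radius r is drawn at 1 + k1 r^2 times it, then the intrinsics apply), "R" (3x3) and "t" (3): a world point X has camera coordinates R X + t; the wrist camera has in their place "T_tool_cam" (4x4, takes a point from camera to tool coordinates, whose origin is the TCP and whose axes are the flange's). Camera axes: x right, y down, z forward; pixel columns grow to the right and rows downward; lengths in mm; the calibration is good to about 2 mm. A picture is of the moment at which its call begins: read the wrist's pose just before it. camera_params takes no time and is no camera call.
A pose or a line that the arm cannot do raises ctrl.MotionError and nothing moves.
- ctrl.finish_job(): hands the job in, once; it reports no verdict.
The state is a dict: "t": time; "q": joint angles; "qvel": joint speeds; "tau": joint torques, N m; "eef_pos": TCP position; "eef_rot": TCP orientation; "force": force on the tool from outside, world axes, zero at the start; "wrist_torque": the same for the moment, N m; "grip_width": finger opening in mm.
Only numpy, scipy, OpenCV 4.12 (cv2) and the standard library are available. Lean on these libraries where they do the work, as an engineer would, in place of code of your own. Each camera call takes 0.05 s, during which the arm holds its last target.

## Working session

There is one attempt and no reset: what is moved stays moved. The work goes in short steps, each a Python script; the robot and the scene stay as the last script left them, time stands still between calls to the robot, and variables do not carry over. Pictures are saved under pics/ and viewed, and the job is handed in when it is done.

```bash
ls; mkdir -p pics; python3 - <<'E'
from plant import ctrl,sensors,optics
import cv2,numpy as np
for n in ["scene","top"]:
    im,d=optics.grab_frame(n); cv2.imwrite(f"pics/{n}0.png",im[:,:,::-1]); np.savez(f"{n}0.npz",im=im,d=d)
    print(n,optics.camera_params(n))
print(optics.camera_params("wrist"),ctrl.tcp_to_tips); print(sensors.read_state())
E
```

```text
pics
scene {'mtx': array([[503.97193809,   0.        , 331.70713219],
       [  0.        , 503.97193809, 237.70331466],
       [  0.        ,   0.        ,   1.        ]]), 'k1': -0.14105709100773758, 'R': array([[-0.60439207,  0.79643233,  0.02014361],
       [ 0.55918649,  0.4420906 , -0.70133185],
       [-0.56746866, -0.41261538, -0.71255026]]), 't': array([ 257.2595634 , -232.31732896, 1562.28519796])}
top {'mtx': array([[485.76707205,   0.        , 323.84222655],
       [  0.        , 485.76707205, 229.85391793],
       [  0.        ,   0.        ,   1.        ]]), 'k1': -0.03495568241295166, 'R': array([[-0.00357752, -0.99995816, -0.00841933],
       [-0.99348066,  0.00451344, -0.11391141],
       [ 0.11394465,  0.00795692, -0.99345524]]), 't': array([  52.19437281,  446.34264365, 1226.01115014])}
{'mtx': array([[353.00920474,   0.        , 311.21631858],
       [  0.        , 353.00920474, 239.49114151],
       [  0.        ,   0.        ,   1.        ]]), 'k1': -0.011681160827405574, 'T_tool_cam': array([[ 8.05029403e-04, -9.48934135e-01, -3.15473232e-01,
         8.0650591
[... 363 characters left out ...]
      1.39351080e+00, -1.50518860e-01]), 'qvel': array([-4.38805647e-04, -2.06266119e-05, -4.41462276e-03,  1.37560213e-03,
       -2.24556096e-04, -8.51818558e-04]), 'tau': array([-1.84067044e-04, -3.84090221e+01, -2.92547929e+01, -6.57158398e-05,
        4.83484939e-03, -2.58247844e-06]), 'eef_pos': array([226.11340822, 527.97102448, 255.20136435]), 'eef_rot': array([[-9.19193096e-01,  3.93805505e-01, -1.12941226e-03],
       [ 3.93806993e-01,  9.19191355e-01, -1.81786425e-03],
       [ 3.22261040e-04, -2.11573871e-03, -9.99997710e-01]]), 'force': array([ 0.34287995,  0.4432495 , -0.02995094]), 'wrist_torque': array([ 0.01055439,  0.02129921, -0.07316939]), 'grip_width': 85.60841421249853}
```

View pics/top0.png

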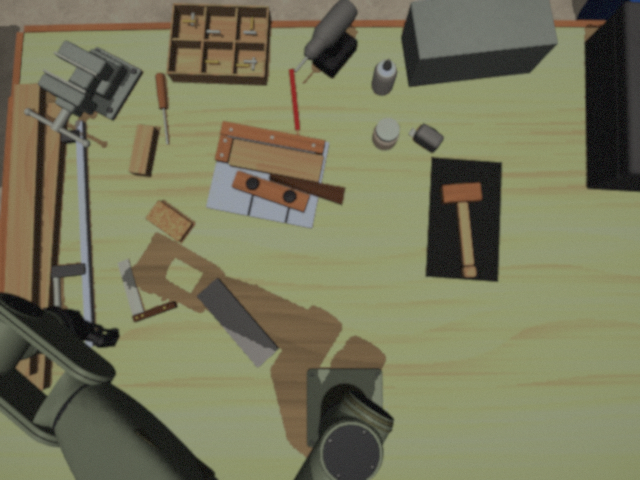

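View pics/scene0.png

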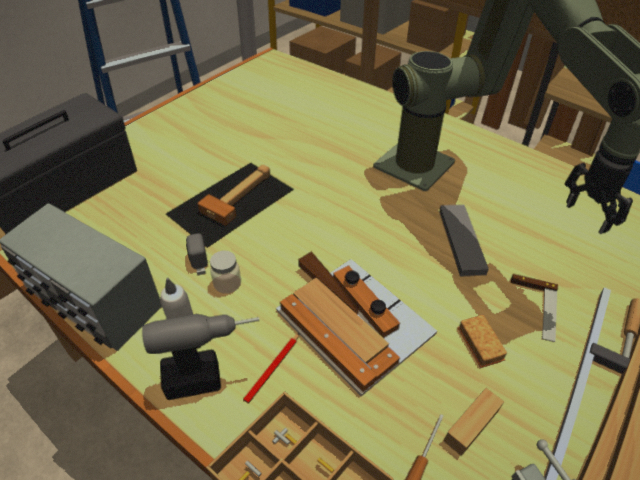

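The top view shows the jig around (268,175), with the dark wedge's thick end at (343,195). The mallet's head is at (462,192) and its handle runs down to (470,270) on the mat. The jar is at (386,132), the tape at (428,137) and the sander at (170,220). The grey board look-alike is at (238,322). Next I'll enlarge and measure.

```bash
cat > h.py <<'E'
import numpy as np,cv2
from plant import ctrl,sensors,optics
def cam(n):
    p=optics.camera_params(n)
    if n=="wrist":
        s=sensors.read_state(); T=np.eye(4); T[:3,:3]=s["eef_rot"]; T[:3,3]=s["eef_pos"]
        M=np.linalg.inv(T@p["T_tool_cam"]); R,t=M[:3,:3],M[:3,3]
    else: R,t=p["R"],p["t"]
    return p["mtx"],p["k1"],R,t
def rays(c,uv):
    K,k1,R,t=c
    uv=np.atleast_2d(np.float64(uv)); d=(uv-[K[0,2],K[1,2]])/[K[0,0],K[1,1]]
    x=d.copy()
    for _ in range(20): x=d/(1+k1*(x**2).sum(1,keepdims=True))
    return np.c_[x,np.ones(len(x))]
def atz(c,uv,z):
    r=rays(c,uv); K,k1,R,t=c; C=-R.T@t; w=r@R
    return C+w*((z-C[2])/w[:,2])[:,None]
def atd(c,uv,d):
    r=rays(c,uv); K,k1,R,t=c
    return (r*np.atleast_1d(d)[:,None]-t)@R
def proj(c,X):
    K,k1,R,t=c; x=np.atleast_2d(X)@R.T+t; x=x[:,:2]/x[:,2:]; x=x*(1+k1*(x**2).sum(1,keepdims=True))
    return x*[K[0,0],K[1,1]]+[K[0,2],K[1,2]]
E
python3 - <<'E'
from h import *
f=np.load("top0.npz"); im,d=f["im"],f["d"]; c=cam("top")
v,u=np.mgrid[0:480,0:640]; P=atd(c,np.c_[u.ravel(),v.ravel()],d.ravel()).reshape(480,640,3); np.save("Ptop.npy",P)
for q in [(343,195),(315,188),(278,190),(270,157),(270,135),(225,185),(462,192),(466,230),(470,270),(440,240),(386,132),(428,137),(170,220),(400,250)]:
    print(q,P[q[1],q[0]].round(0))
a=cv2.resize(im[110:240,195:360,::-1],None,fx=4.8,fy=4.8-.2,interpolation=cv2.INTER_CUBIC); cv2.imwrite("pics/jig.png",a)
a=cv2.resize(im[150:290,415:515,::-1],None,fx=4,fy=4,interpolation=cv2.INTER_CUBIC); cv2.imwrite("pics/mal.png",a)
E
```

```text
(343, 195) [535.   1.  39.]
(315, 188) [554.  73.  38.]
(278, 190) [548. 168.  41.]
(270, 157) [637. 190.  38.]
(270, 135) [695. 190.  39.]
(225, 185) [569. 312.  10.]
(462, 192) [ 541. -305.   42.]
(466, 230) [ 443. -312.   39.]
(470, 270) [ 341. -318.   43.]
(440, 240) [ 421. -254.    2.]
(386, 132) [ 687. -107.   85.]
(428, 137) [ 680. -217.   65.]
(170, 220) [474. 449.  29.]
(400, 250) [ 395. -148.    1.]
```

View pics/jig.png

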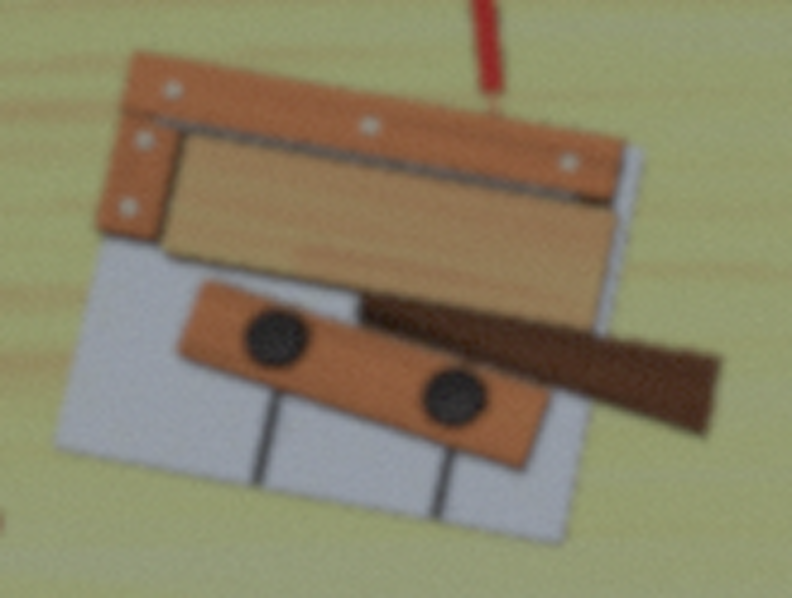

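View pics/mal.png

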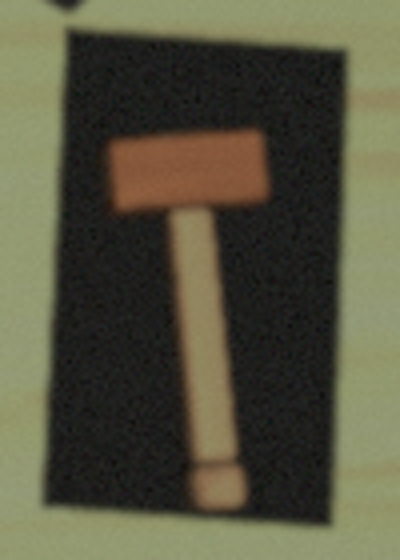

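The jig crop shows the wedge butt at crop pixels (720,357)–(706,436), the plate's lower corners at (57,445) and (560,542), and the cleat's end at about (548,390)–(525,468). The mallet crop shows one mallet on the black mat, which matches the description. I'll fit the poses from these corners.

```bash
cat > fit.py <<'E'
from h import *
from scipy.optimize import least_squares
ct=cam("top")
def J(p): return np.array(p,float)/[4.8,4.6]+[195,110]-[0.4,0.4]
def M(p): return np.array(p,float)/4+[415,150]-[0.375,0.375]
def fit(loc,uv):
    W=np.array([atz(ct,u,l[2])[0] for u,l in zip(uv,loc)]); L=np.array(loc,float)
    f=lambda p:(np.c_[np.cos(p[2])*L[:,0]-np.sin(p[2])*L[:,1]+p[0],np.sin(p[2])*L[:,0]+np.cos(p[2])*L[:,1]+p[1]]-W[:,:2]).ravel()
    r=least_squares(f,[500,0,0.1]); return r.x,r.fun.reshape(-1,2).round(1)
def inv(p,X):
    c,s=np.cos(p[2]),np.sin(p[2]); d=X[:,:2]-p[:2]; return np.c_[c*d[:,0]+s*d[:,1],-s*d[:,0]+c*d[:,1]]
def fwd(p,X):
    c,s=np.cos(p[2]),np.sin(p[2]); X=np.atleast_2d(X); return np.c_[c*X[:,0]-s*X[:,1]+p[0],s*X[:,0]+c*X[:,1]+p[1]]
E
python3 - <<'E'
from fit import *
jig,r=fit([(-105,185,12),(-105,-100,12),(85,-90,42),(125,-90,42),(125,185,42)],[J(q) for q in [(57,445),(560,542),(613,203),(626,143),(133,52)]])
print("jig",jig,r.tolist())
wed,r=fit([(14,-100,38),(-28.6,-100,38),(14,100,38)],[J(q) for q in [(720,357),(706,436),(360,295)]])
print("wedge",wed,r.tolist())
mal,r=fit([(23,50,39),(23,-50,39),(-23,-50,39),(-23,50,39),(-218,17,39),(-218,-17,39)],[M(q) for q in [(108,142),(264,130),(270,202),(115,213),(195,508),(245,508)]])
print("mal",mal,r.tolist())
print("wedge in jig",inv(jig,fwd(wed,[[-7.3,-100],[14,-100],[14,100]])))
for n,z,q in [("cleat",38,[(548,390),(525,468),(207,282),(180,352)]),("board",37,[(612,208),(597,333),(186,133),(165,253)])]:
    print(n,inv(jig,np.array([atz(ct,J(a),z)[0] for a in q])).round(1).tolist())
print("mat",[atz(ct,M(q),3)[0][:2].round() .tolist() for q in [(68,32),(345,50),(330,522),(45,505)]])
np.savez("poses.npz",jig=jig,wed=wed,mal=mal)
E
```

```text
jig [ 5.76212595e+02  1.58908355e+02 -2.00535569e-01] [[-1.6, 2.1], [-1.2, -1.4], [-1.7, 0.3], [2.7, -0.5], [1.9, -0.3]]
wedge [ 5.59424866e+02  9.63101954e+01 -1.94274246e-01] [[-1.7, -0.9], [1.3, -0.5], [0.3, 1.4]]
mal [ 5.40784195e+02 -3.05382533e+02  5.59776464e-02] [[1.3, -0.5], [-0.7, 0.9], [0.5, 0.2], [1.7, -0.0], [-2.5, 0.8], [-0.4, -1.5]]
wedge in jig [[ -10.65584195 -164.73146036]
 [  10.64374052 -164.59809507]
 [   9.39148421   35.39798453]]
cleat [[-24.2, -76.5], [-69.9, -73.2], [0.7, 116.8], [-41.4, 122.5]]
board [[85.1, -89.6], [12.9, -95.8], [83.4, 147.2], [12.9, 143.2]]
mat [[642.0, -238.0], [629.0, -423.0], [316.0, -399.0], [328.0, -214.0]]
```

The poses agree with the given sizes to about 2 mm, and heights read 38–42 mm where expected. Now I'll grasp the mallet.

```bash
cat >> fit.py <<'E'
def rotz(a):
    c,s=np.cos(a),np.sin(a); return np.array([[-c,-s,0],[-s,c,0],[0,0,-1.]])
def st(m=""):
    s=sensors.read_state(); print(m,"t%.2f"%s["t"],s["eef_pos"].round(1),"F",s["force"].round(1),"T",s["wrist_torque"].round(2),"w%.1f"%s["grip_width"]); return s
E
python3 - <<'E'
from fit import *
p=np.load("poses.npz"); mal=p["mal"]; g=fwd(mal,[-45,0])[0]; R=rotz(mal[2]); print(g)
ctrl.move_ptp([*g,110],R); s=st("above")
im,d=optics.grab_frame("wrist"); c=cam("wrist"); cv2.imwrite("pics/w1.png",im[:,:,::-1])
print("head corners px",proj(c,[[*fwd(mal,q)[0],39] for q in [(23,50),(23,-50),(-23,-50),(-23,50)]]).round(0).tolist(),"grip",proj(c,[[*g,35]]).round(0))
E
```

```text
[ 495.85468057 -307.90021167]
above t3.22 [ 496.3 -307.3  110.1] F [-0.5 -0.2  1. ] T [-0.07  0.01  0.05] w85.2
head corners px [[388.0, 366.0], [232.0, 366.0], [227.0, 302.0], [394.0, 302.0]] grip [[310. 266.]]
```

View pics/w1.png

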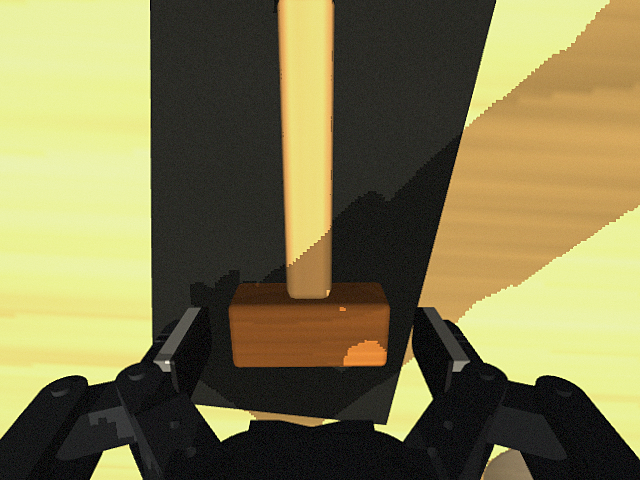

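The wrist view shows the head's top at (231,303)–(387,366), within 3 px of the prediction except for one side (7 px), and the handle centred at column 309. I'll descend and grip.

```bash
python3 - <<'E'
from fit import *
p=np.load("poses.npz"); mal=p["mal"]; g=fwd(mal,[-45,0])[0]; R=rotz(mal[2])
print(ctrl.move_l([*g,31],R,vel=90,threshold=8)); st("down")
ctrl.gripper_to(20,force=110); st("grip")
ctrl.move_l([*g,75],R,vel=90); st("lift")
im,d=optics.grab_frame("wrist"); cv2.imwrite("pics/w2.png",im[:,:,::-1])
E
```

```text
False
down t4.29 [ 496.4 -308.3   31.6] F [ 0.3 -0.  -0.1] T [0.01 0.   0.03] w85.4
grip t4.86 [ 496.4 -308.3   31.8] F [-0.4  0.9  4.2] T [ 0.04  0.07 -0.  ] w26.2
lift t5.50 [ 495.7 -307.8   75. ] F [-0.4  0.9 -3.6] T [ 0.05 -0.05 -0.  ] w26.4
```

View pics/w2.png

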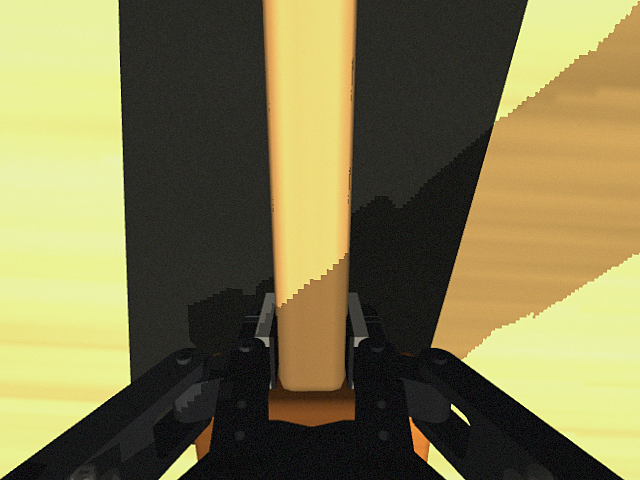

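The handle is held square, centred at column 311. Next I'll move to a pre-tap pose behind the butt.

```bash
cat >> fit.py <<'E'
_p=np.load("poses.npz"); jig=_p["jig"].copy(); YAW=-0.198; RT=rotz(YAW)
ZT=45.
def tcp_for(face_jig,z=ZT):
    """TCP so that mallet face centre is at jig (x,y)"""
    f=fwd(jig,face_jig)[0]; c,s=np.cos(YAW),np.sin(YAW)
    o=np.array([-45,-50]); return np.array([f[0]+c*o[0]-s*o[1],f[1]+s*o[0]+c*o[1],z])
E
python3 - <<'E'
from fit import *
a=tcp_for([-10,-195],80); print(a)
ctrl.move_ptp(a,RT); ctrl.move_l(tcp_for([-10,-195]),RT,vel=90); st("pre")
for n in ["top","scene","wrist"]:
    im,d=optics.grab_frame(n); cv2.imwrite(f"pics/{n}3.png",im[:,:,::-1]); np.savez(f"{n}3.npz",im=im,d=d)
    if n=="top": cv2.imwrite("pics/top3c.png",cv2.resize(im[130:250,250:410,::-1],None,fx=5,fy=5,interpolation=cv2.INTER_CUBIC))
    if n=="scene": cv2.imwrite("pics/scene3c.png",cv2.resize(im[200:340,230:400,::-1],None,fx=4.5,fy=4.2,interpolation=cv2.INTER_CUBIC))
E
```

```text
[473.61389867 -70.3631115   80.        ]
pre t7.03 [473.6 -70.9  44.7] F [ 0.6  0.6 -3.3] T [ 0.01 -0.06 -0.01] w26.2
```

View pics/top3c.png

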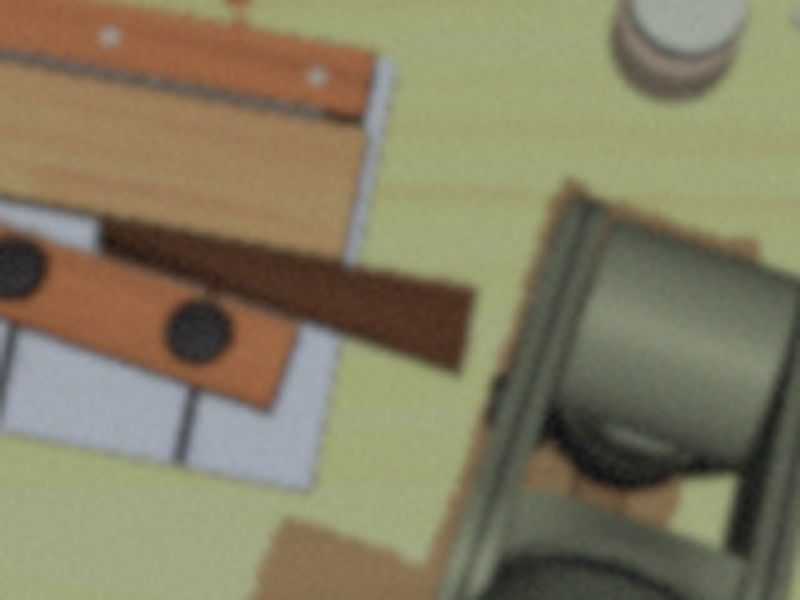

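View pics/scene3c.png

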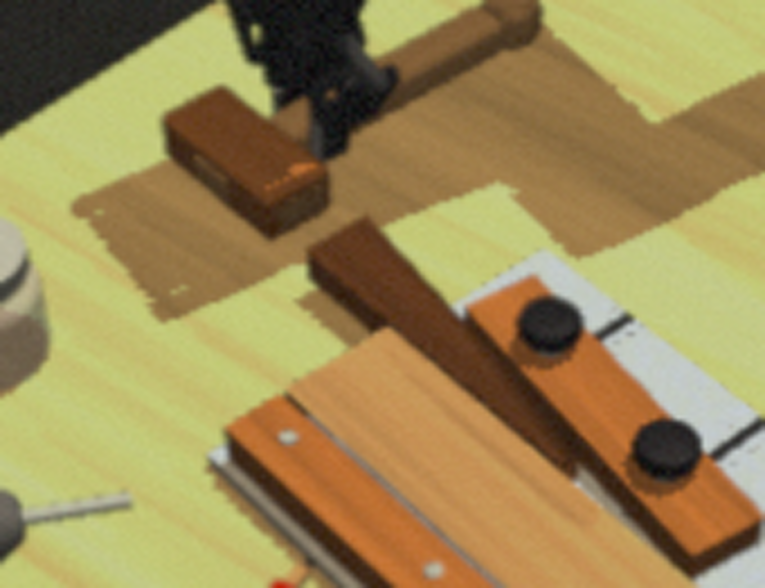

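View pics/wrist3.png

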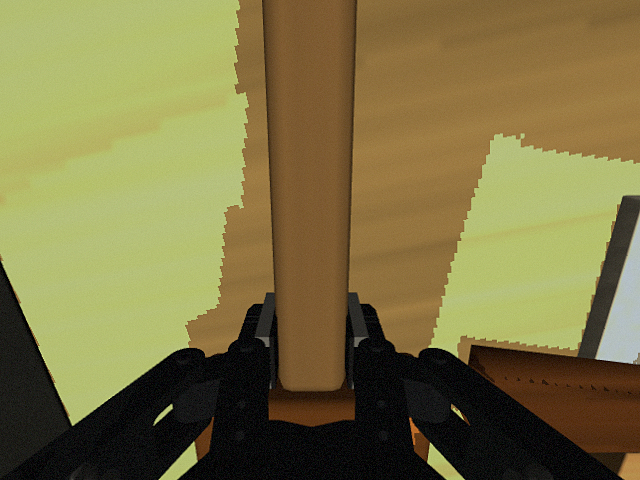

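The scene crop shows the head level, its near top corner at about (272,210) and its bottom at (275,237), with its face toward the wedge butt at (308,255)–(368,220). I'll check the relative position in this camera.

```bash
python3 - <<'E'
from fit import *
c=cam("scene"); S=lambda q: np.array(q)/[4.5,4.2]+[230,200]-.4
uw=inv(jig,np.array([atz(c,S(q),38)[0] for q in [(368,220),(308,255)]])); print("butt L,R in jig",uw)
uh=inv(jig,np.array([atz(c,S(q),51.5)[0] for q in [(328,178),(272,210),(165,117),(218,88)]])); print("head top corners",uh)
print("head bottom corner z15.5", inv(jig,atz(c,S((275,238)),15.5)))
E
```

```text
butt L,R in jig [[ -25.26649282 -159.40398464]
 [  16.90996865 -159.05283956]]
head top corners [[ -22.10511784 -189.70286036]
 [  17.18923452 -189.19147778]
 [  15.85469347 -288.83152165]
 [ -22.30931636 -289.86639801]]
head bottom corner z15.5 [[  10.23231201 -197.6800645 ]]
```

```bash
python3 - <<'E'
from fit import *
c=cam("scene"); f=np.load("scene3.npz"); d=f["d"]
for q in [(220,105),(200,130),(240,150),(270,190),(300,185),(340,250),(360,260),(450,350),(350,360),(450,40)]:
    px=(np.array(q)/[4.5,4.2]+[230,200]-.4).round().astype(int); 
    P=atd(c,px,d[px[1],px[0]]); print(q,inv(jig,P).round(0),P[0,2].round(1))
E
```

```text
(220, 105) [[ -10. -274.]] 55.1
(200, 130) [[  10. -263.]] 54.7
(240, 150) [[  -0. -240.]] 51.2
(270, 190) [[   7. -202.]] 50.3
(300, 185) [[  -8. -198.]] 47.6
(340, 250) [[   1. -152.]] 36.8
(360, 260) [[  -2. -136.]] 37.8
(450, 350) [[  3. -58.]] 34.6
(350, 360) [[ 49. -86.]] 37.0
(450, 40) [[-156. -240.]] 48.4
```

```bash
python3 - <<'E'
from fit import *
c=cam("scene"); f=np.load("scene3.npz"); d=f["d"]
v,u=np.mgrid[200:340,230:400]; P=atd(c,np.c_[u.ravel(),v.ravel()],d[200:340,230:400].ravel()); j=inv(jig,P)
def pl(m):
    A=np.c_[j[m],np.ones(m.sum())]; s=np.linalg.lstsq(A,P[m,2],rcond=None)[0]; print(m.sum(),"slopes",s[:2].round(3),"z mean",P[m,2].mean().round(1), "xr",j[m].min(0).round(),j[m].max(0).round(),"sd",(P[m,2]-A@s).std().round(1))
pl((abs(j[:,0]+3)<17)&(abs(j[:,1]+240)<42)&(abs(P[:,2]-50)<9))
pl((abs(j[:,0]-47)<25)&(abs(j[:,1])<80)&(abs(P[:,2]-37)<6))
E
```

```text
326 slopes [-0.002  0.002] z mean 52.0 xr [ -20. -282.] [  14. -198.] sd 1.8
1285 slopes [-0.004 -0.004] z mean 36.3 xr [ 22. -80.] [72. 80.] sd 1.7
```

The head is level with its top at 52 mm, so its underside is at about 16 mm. I'll start the taps, with limited stroke and a force stop.

```bash
cat >> fit.py <<'E'
XF=-10.
def facey():
    p=sensors.read_state()["eef_pos"][:2]; a=tcp_for([XF,0])[:2]; y=fwd(jig,[0,1])[0]-fwd(jig,[0,0])[0]; return float((p-a)@y)
def tap(to,thr,back=15,vel=50):
    hit=ctrl.move_l(tcp_for([XF,to]),RT,vel=vel,threshold=thr); y=facey(); s=sensors.read_state()
    print("hit",hit,"face y %.1f"%y,"F",s["force"].round(1),"T",s["wrist_torque"].round(2),"t%.2f"%s["t"])
    ctrl.move_l(tcp_for([XF,y-back]),RT,vel=70); return hit,y
E
python3 - <<'E'
from fit import *
for to in (-145,-128):
    h,y=tap(to,7)
    if h: break
st()
for n in ["scene"]:
    im,d=optics.grab_frame(n); cv2.imwrite("pics/scene4c.png",cv2.resize(im[200:340,230:400,::-1],None,fx=4.5,fy=4.2,interpolation=cv2.INTER_CUBIC))
E
```

```text
hit False face y -145.1 F [-0.4  0.5 -3.7] T [ 0.   -0.03 -0.02] t8.33
hit False face y -127.8 F [ 0.6  0.5 -2.4] T [-0.05 -0.05 -0.  ] t9.49
 t9.85 [483.9 -20.   45. ] F [-0.1 -0.6 -2.4] T [-0.01 -0.08 -0.03] w26.0
```

View pics/scene4c.png

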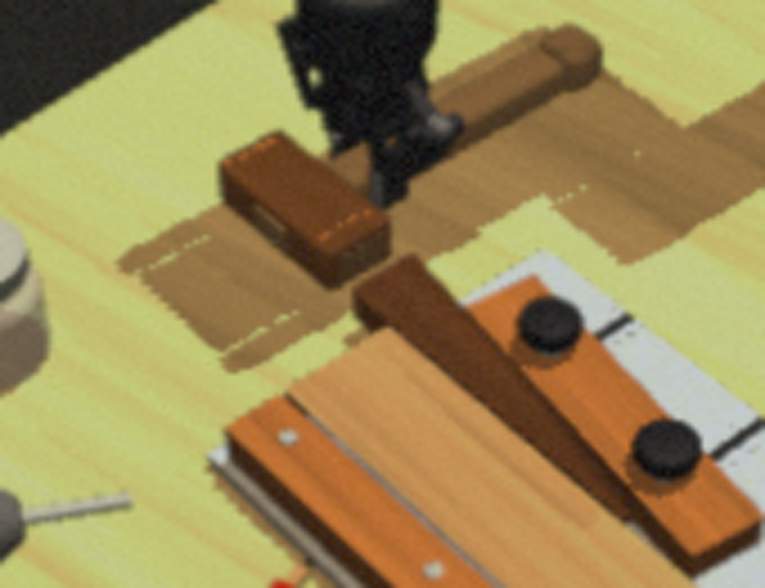

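The wedge slid in with the mallet, its butt now at about (385,275), and the faces are aligned. I'll continue.

```bash
python3 - <<'E'
from fit import *
for to in (-113,-98):
    h,y=tap(to,7)
    if h: break
E
```

```text
hit False face y -112.7 F [ 1.2  1.  -2.9] T [-0.01 -0.02 -0.  ] t10.65
hit False face y -97.5 F [ 0.1 -0.  -2.4] T [ 0.02 -0.05  0.01] t11.75
```

```bash
python3 - <<'E'
from fit import *
for n in ["scene","wrist"]:
    im,d=optics.grab_frame(n)
    if n=="scene":cv2.imwrite("pics/scene5c.png",cv2.resize(im[200:340,230:400,::-1],None,fx=4.5,fy=4.2,interpolation=cv2.INTER_CUBIC)); np.savez("scene5.npz",d=d,im=im)
    else: cv2.imwrite("pics/w5.png",im[:,:,::-1])
E
```

```text
(no output)
```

View pics/scene5c.png

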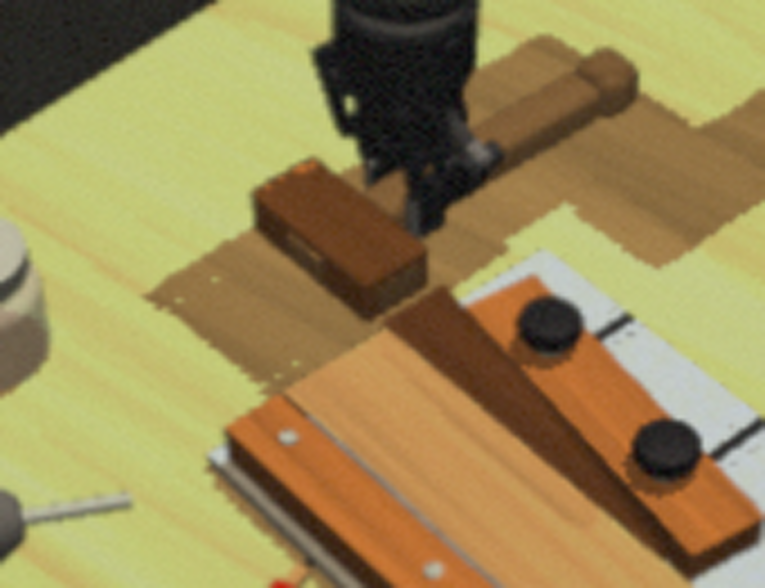

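View pics/w5.png

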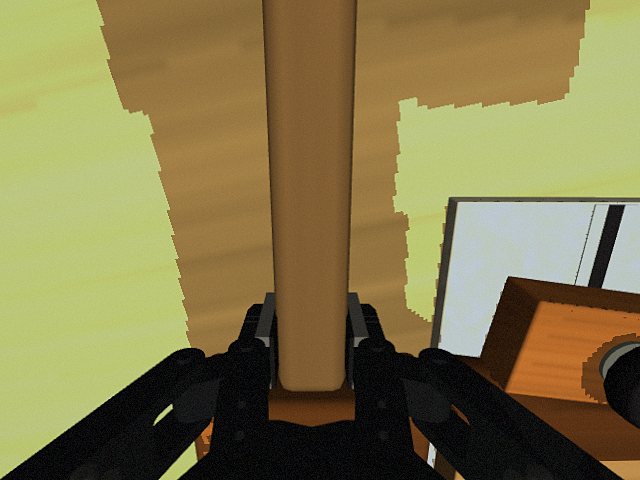

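```bash
python3 - <<'E'
from fit import *
c=cam("scene"); S=lambda q: np.array(q)/[4.5,4.2]+[230,200]-.4
q=lambda pts,z: print(inv(jig,np.array([atz(c,S(p),z)[0] for p in pts])).round(1).tolist())
print("board end corners");q([(388,328),(288,396)],37)
print("butt");q([(441,288),(386,322)],38)
im=np.load("scene5.npz")["im"]
# predicted head outline from robot pose, wedge/board outlines from jig, overlay big
s=sensors.read_state(); tp=s["eef_pos"]; m=np.array([tp[0]+45*np.cos(YAW),tp[1]+45*np.sin(YAW),YAW])
x0,y0=265,225; k=8
a=cv2.resize(im[y0:y0+70,x0:x0+95,::-1],None,fx=k,fy=k,interpolation=cv2.INTER_CUBIC)
def draw(pts,z,col):
    uv=(proj(c,np.c_[pts,np.full(len(pts),z)])-[x0,y0]+.5)*k; cv2.polylines(a,[uv.astype(np.int32)],True,col,1)
H=[(23,50),(23,-50),(-23,-50),(-23,50)]
draw(fwd(m,H),52,(0,255,0)); draw(fwd(m,H),16,(255,255,0))
draw(fwd(jig,[(15,-90),(85,-90),(85,150),(15,150)]),37,(255,0,255))
cv2.imwrite("pics/ov.png",a)
E
```

```text
board end corners
[[18.8, -90.0], [88.5, -86.0]]
butt
[[-21.1, -93.9], [17.3, -93.4]]
```

View pics/ov.png

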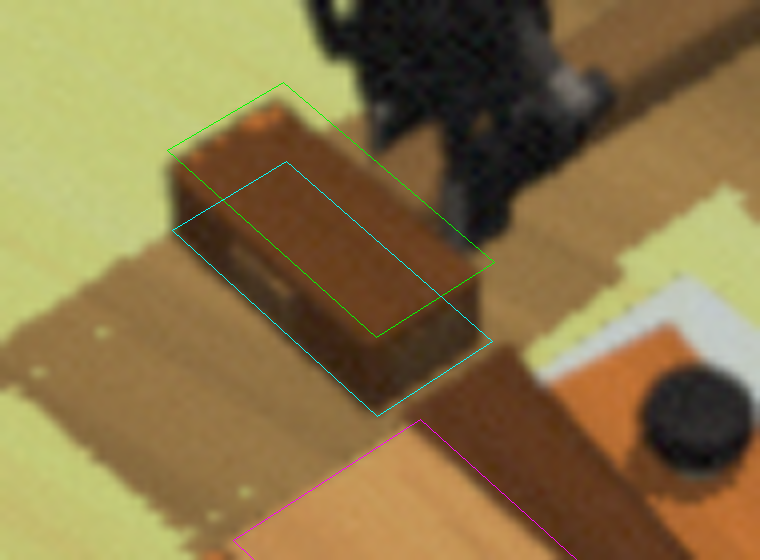

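In the overlay the head's +x edge clears the board's edge line by about 3–5 mm, so it won't catch if the butt goes in past the board's end. The butt is now level with the board's end.

```bash
python3 - <<'E'
from fit import *
h,y=tap(-84,7)
st()
E
```

```text
hit True face y -94.9 F [ 0.5  0.5 -2.7] T [-0.03 -0.07 -0.04] t12.63
 t12.98 [490.2  12.7  44.8] F [ 0.1  0.1 -3.1] T [ 0.02  0.01 -0.05] w26.0
```

```bash
python3 - <<'E'
from fit import *
for thr in (8,10):
    h,y=tap(-80,thr)
    if not h: break
st()
E
```

```text
hit True face y -93.5 F [ 0.1 -2.3 -2.7] T [-0.41 -0.16 -0.18] t13.41
hit True face y -92.8 F [ 0.6 -3.3 -2. ] T [-0.51 -0.2  -0.24] t14.18
 t14.53 [490.6  15.   44.8] F [ 0.2 -0.1 -3.1] T [-0.02 -0.08  0.03] w26.7
```

```bash
python3 - <<'E'
from fit import *
for thr in (11,11,11):
    h,y=tap(-78,thr,back=18)
    if not h: break
ctrl.move_l(tcp_for([XF,-150]),RT,vel=120)
st()
for n in ["scene","top"]:
    im,d=optics.grab_frame(n); np.savez(n+"6.npz",d=d,im=im)
    if n=="scene":cv2.imwrite("pics/scene6c.png",cv2.resize(im[200:340,230:400,::-1],None,fx=4.5,fy=4.2,interpolation=cv2.INTER_CUBIC))
    else: cv2.imwrite("pics/top6c.png",cv2.resize(im[110:240,195:360,::-1],None,fx=4.8,fy=4.6,interpolation=cv2.INTER_CUBIC))
E
```

```text
hit True face y -92.4 F [ 0.4 -3.1 -1.8] T [-0.54 -0.23 -0.26] t14.95
hit True face y -92.1 F [ 0.8 -4.1 -1.1] T [-0.59 -0.28 -0.27] t15.81
hit True face y -91.9 F [ 0.6 -4.  -1.5] T [-0.63 -0.29 -0.33] t16.67
 t17.55 [482.5 -26.2  45. ] F [-0.2 -0.1 -2.9] T [ 0.05 -0.06 -0.01] w26.3
```

View pics/scene6c.png

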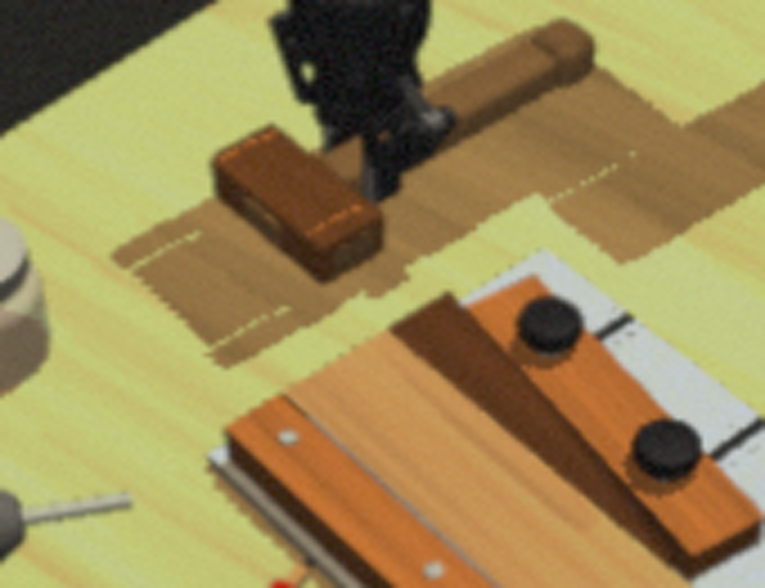

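View pics/top6c.png

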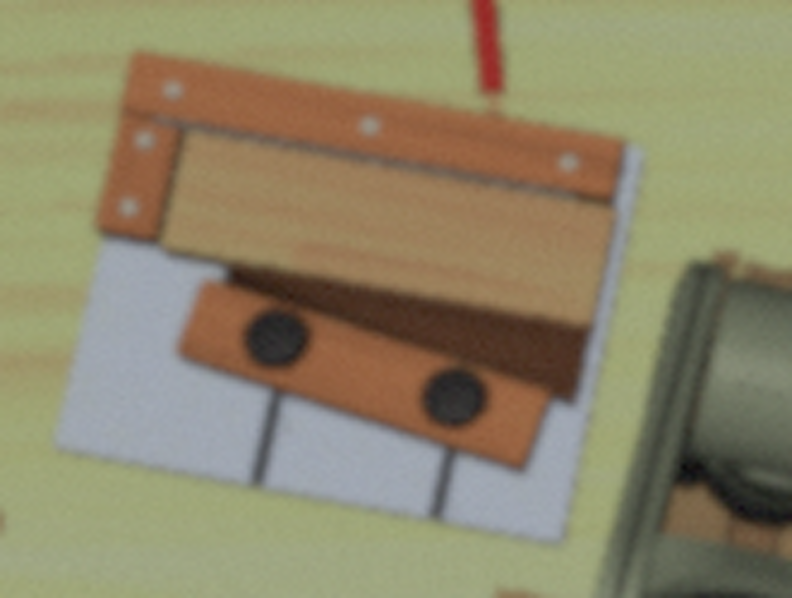

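The top view shows the wedge in to its jam, the butt at (590,325)–(575,400) just inside the board's end at (597,330). So the head isn't landing on the board. Movement per tap has shrunk to 1.4, 0.7, 0.4, 0.3 and 0.2 mm. I'll do a few more taps to confirm, and check whether the mallet has slipped in the grip.

```bash
python3 - <<'E'
from fit import *
ctrl.move_l(tcp_for([XF,-110]),RT,vel=100)
for thr in (12,12,12):
    h,y=tap(-76,thr,back=16)
im,d=optics.grab_frame("wrist"); cv2.imwrite("pics/w7.png",im[:,:,::-1])
E
```

```text
hit True face y -91.7 F [ 0.8 -4.1 -1.1] T [-0.59 -0.24 -0.36] t18.68
hit True face y -91.6 F [ 0.6 -4.3 -1.2] T [-0.62 -0.24 -0.35] t19.49
hit True face y -91.5 F [ 0.4 -4.6 -1.2] T [-0.6  -0.27 -0.34] t20.30
```

View pics/w7.png

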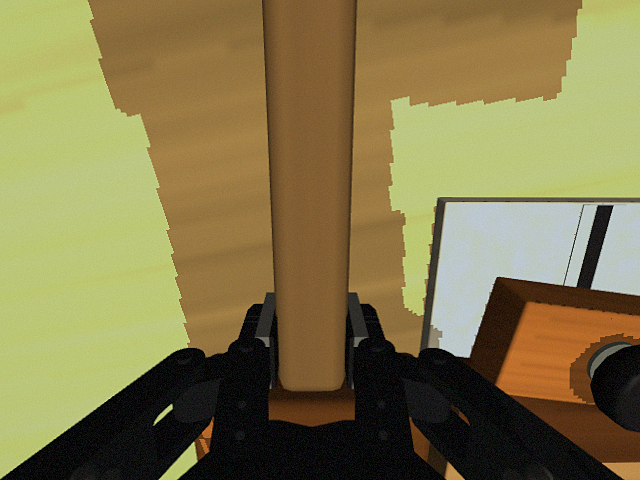

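There's no slip, and the wedge now moves only about 0.1 mm per tap. I'll do two last confirming taps, then put the mallet back.

```bash
python3 - <<'E'
from fit import *
for thr in (13,13):
    h,y=tap(-76,thr,back=16)
ctrl.move_l(tcp_for([XF,-160]),RT,vel=150)
im,d=optics.grab_frame("top"); np.savez("top8.npz",im=im,d=d); cv2.imwrite("pics/top8c.png",cv2.resize(im[110:240,195:360,::-1],None,fx=4.8,fy=4.6,interpolation=cv2.INTER_CUBIC))
ctrl.move_l(tcp_for([XF,-190],95),RT,vel=150)
mal=_p["mal"]; g=fwd(mal,[-45,0])[0]; R=rotz(mal[2])
ctrl.move_ptp([*g,90],R); 
ctrl.move_l([*g,42],R,vel=90); st("low")
print(ctrl.move_l([*g,29],R,vel=15,threshold=3)); st("laid")
E
```

```text
hit True face y -91.4 F [ 0.3 -5.1 -1.6] T [-0.6  -0.29 -0.28] t21.16
hit True face y -91.3 F [-0.  -5.  -0.4] T [-0.62 -0.3  -0.39] t21.97Traceback (most recent call last):
  File "<stdin>", line 7, in <module>
NameError: name '_p' is not defined. Did you mean: 'np'?
```

View pics/top8c.png

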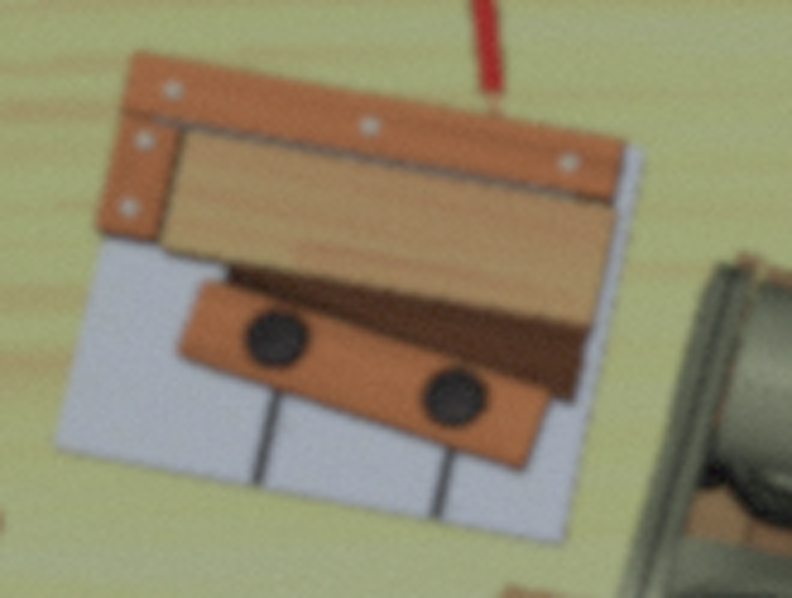

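The top view is unchanged from before the last five taps: the butt is still at (590,325)–(575,400). The script stopped on a naming error in my helper while the mallet was held clear of everything, so I'll carry on with laying it down.

```bash
python3 - <<'E'
from fit import *
mal=np.load("poses.npz")["mal"]; g=fwd(mal,[-45,0])[0]; R=rotz(mal[2])
ctrl.move_ptp([*g,90],R); 
ctrl.move_l([*g,42],R,vel=90); st("low")
print(ctrl.move_l([*g,29],R,vel=15,threshold=3)); st("laid")
E
```

```text
low t25.07 [ 496.  -307.9   41.9] F [-0.2 -0.4 -3.8] T [0.01 0.01 0.  ] w26.1
True
laid t25.74 [ 495.8 -307.9   31.8] F [-0.2 -0.3  5.5] T [-0.11 -0.03 -0.02] w26.4
```

```bash
python3 - <<'E'
from fit import *
p=sensors.read_state()["eef_pos"]; R=rotz(np.load("poses.npz")["mal"][2])
ctrl.gripper_to(60,force=20); st("open")
ctrl.move_l([p[0],p[1],120],R,vel=120); ctrl.set_joints([-1.2,*sensors.read_state()["q"][1:]]); st("clear")
for n in ["top","scene"]:
    im,d=optics.grab_frame(n); cv2.imwrite(f"pics/{n}9.png",im[:,:,::-1])
E
```

```text
open t26.17 [ 494.2 -306.5   29.8] F [0.3 0.6 0.8] T [-0.06 -0.01  0.03] w59.8
clear t28.18 [ 289.9 -505.2  118.7] F [ 0.3 -0.1  0.6] T [-0.03 -0.02  0.05] w59.9
```

View pics/top9.png

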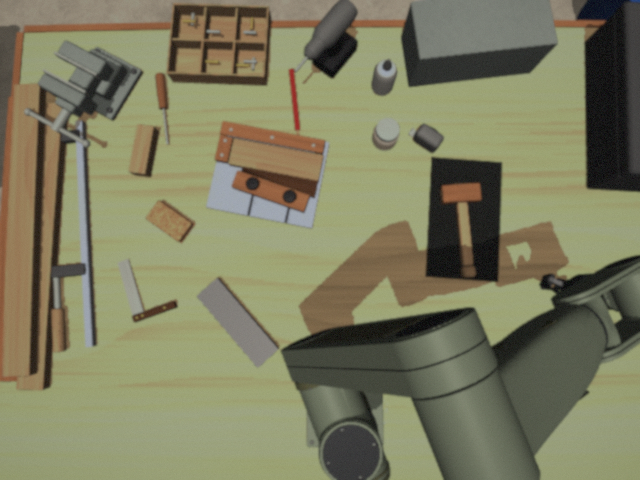

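View pics/scene9.png

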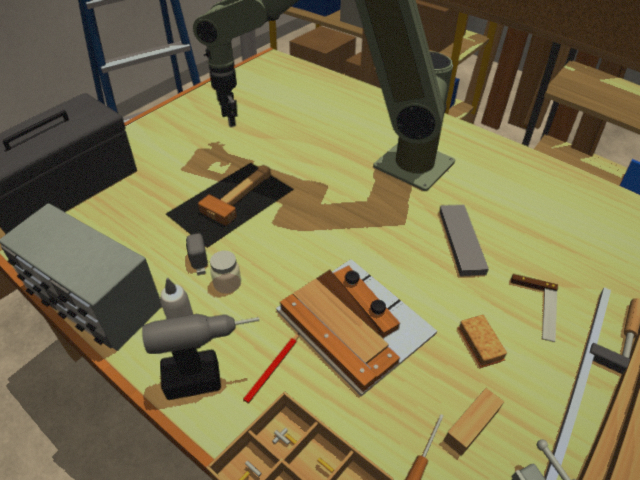

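The mallet lies on the mat with its head at (461,192). The wedge is seated, and the jar (386,132), tape (428,137) and sander (170,220) are where they were. The arm is clear, so I'm handing in.

```bash
python3 -c "
from plant import ctrl; ctrl.finish_job()"
```

```text
the job is handed in; nothing more can be done
```

The wedge is driven in and holding the board against the fence, and the mallet is back on the mat in its starting spot. I handed the job in at about 28 s.

- **Driving the wedge:** I gripped the mallet by its handle. Four free-sliding strokes at 50 mm/s brought the wedge up to where it jams. Eleven separate taps followed, with the stop force raised step by step from 7 to 13 N.
- **Holding:** Wedge movement per tap fell from 2.6 mm to about 0.1 mm. The last five taps together moved it about 0.6 mm, and the top view showed no visible change.
- **Mallet and other items:** The mallet went down at 15 mm/s until a light contact. The final pictures show it on the mat, with the jar, tape measure and sanding block in their original places.

**Checks that disagreed or fell short:**
- The creep never reached exactly zero: it was still about 0.1 mm on the final tap.
- The peak tap force was not recorded. I have only the stop thresholds and about 5 N of force just after stopping.
- The top and scene cameras differed by about 4–5 mm in the jig's position, so I relied on positions within one camera view.
- I did not measure the board-to-fence contact directly. I judged it tight because the wedge had jammed.
- One script stopped on a naming error in my helper while the mallet was held clear. Nothing was touched.

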